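# Clip the amber glass, free the green

## Robot

A 6-joint arm with a two-finger parallel gripper is mounted at the origin on a cart in front of the work surface, level with it; the furniture and walls round the work are solid. World frame = base frame: x ahead of the robot, y to its left, z up, the work surface at z = 0. Lengths are in m, angles in degrees, forces in N, time in s.
With the tool pointing down it reaches from about 0.25 to 0.725 m from the base axis. Payload 9.7 kg.
Tool frame: the origin (TCP) lies midway between the tips of the shut fingers; the grasp point (between the pads) lies 19 mm behind it (bot.pinch_z is the distance from the TCP to the grasp point, in m); z points along the fingers, x is the direction in which the jaws open and shut, and the axes are right-handed (so a half turn about z gives the same grasp; the last joint's range is limited). The gripper opens to 85 mm and grips with 20 to 120 N. Pads are 22 mm wide; open, the fingers measure 114 mm over their backs; the gripper's body (76 mm by 85 mm) begins 54 mm behind the grasp point. The pads swing forward as they close: fully open they stand 13 mm farther back than shut.
Start: joints at [-69.901, 4.979, 10.078, 95.1, 0, 90], TCP at [0.189, -0.517, 0.231] pointing down, gripper open.
Joint ranges: [-179.16, 179.16], [-48.56, 103.87], [-65.8, 70.77], [-126.05, 130.52], [-82.76, 87.17], [-180, 180]. Speed limits (degrees/s): [127.2, 127.2, 147.25, 180, 180, 180].

## Interface

Orientations are given as [roll, pitch, yaw] about the fixed x, y, z axes, in that order (R = Rz(yaw) Ry(pitch) Rx(roll)).
In Python, from workcell import bot gives the robot as it stands. The module is installed in compiled form; this text tells all that it offers.
- The arm moves only by the shell command python3 -m pendant 'ROWS' [FORCE]. ROWS is JSON, a list of rows, each a list of 7 numbers: the shift along the tool's x, y, z scaled (see below), then the turn, a rotation vector about the tool's x, y, z scaled (see below), then the closure, from 0 (fully open) to 1 (shut). In form: [[tx, ty, tz, wx, wy, wz, jaw], ...]. A call has 1 to 12 rows; each row shifts and turns the pose as measured when the row begins, along the tool's axes as they then stand; what a row does not reach is not made up. The controller multiplies each number of a shift by 0.25 m and each number of a turn by pi rad. A row lasts 1/10 s, in which the tool goes at most 50 mm and 8.59 degrees, less where a joint would pass 70% of its speed; a pose out of reach is approached as far as the arm can. A call with a number of a shift or a turn outside -1 to 1 is refused whole. A call with a gripper value outside its range is refused whole. The fingers move at their own pace and stop on an object; FORCE is the grip in N (left out, the last holds). Time passes only in rows, so rows that do not move let the fingers close. It gives the time, the measured TCP pose, the force and the opening at its end, in the units of the state.
- bot.get_obs(): the state, without advancing time (a new reading comes with each control period).
- bot.camera(name): name is "scene" or "side" or "wrist"; returns the picture (400x640x3 uint8, red, green, blue); there is no depth.
- bot.calibration(name): a dict with "intrinsics" (3x3 intrinsics, pixels), "xyz" and "attitude" of the camera in the world. Camera axes: x right, y up, looking along -z (the intrinsics and any distortion apply to the point x, -y, -z); pixel columns grow to the right and rows downward; lengths in m; the calibration is good to about 2 mm. The wrist camera is an equidistant fisheye: a pixel r from the principal point sees the ray r / f radians off the axis. A picture is of the moment at which its call begins: read the wrist's pose just before it. calibration takes no time and is no camera call; for the wrist camera it gives the pose at the moment of the call.
- bot.job_done(): hands the job in, once; it reports no verdict.
The state is a dict: "time": time; "q": joint angles; "qd": joint speeds; "joint_efforts": joint torques, N m; "ee_pos": TCP position; "tcp_rot": TCP orientation; "wrist_force": force on the tool from outside, world axes, zero at the start; "torque": the same for the moment, N m; "opening": finger opening in m.
Only numpy, scipy, OpenCV 4.12 (cv2) and the standard library are available. Lean on these libraries where they do the work, as an engineer would, in place of code of your own. Each camera call takes 0.05 s, during which the arm holds its last target.

## Task

The amber glass is the next piece to be worked on and the green one is finished. Swing the amber holder's spring clip onto the edge of the amber glass until its arm points straight across that edge, and swing the green holder's clip well clear of the green glass, out beside it, leaving both pieces of glass lying in their holders and both clips at rest.

Things in the scene. Friction and masses are not known exactly. Their poses are not given: they have to be found in the camera images.
- amber_holder: The amber glass holder: white board 150 x 130 x 12 mm fixed flat on the table. Origin: centre of its underside; z up, x along its 150 mm side. In this frame, mm: the amber glass lies in a 3 mm high aluminium fence, centre at (30, -18); the clip's brass pivot screw stands at (-55, -18), top 30 above the table. The clip is a steel arm 14 wide, top 25 above the table, that swings level about the screw.
- amber_knob (a point): Centre of the amber clip's upright red knob (steel band), 14 mm in diameter, from 25 to 60 mm above the table, on the arm 50 mm from the pivot screw: grip it here, from any side; it may turn in the fingers. At joint value q it is at (-55 + 50 cos q, -18 + 50 sin q) mm in the holder's frame. This point is 43 mm above the table.
- amber_clip (a joint): Swing of the amber clip about its upright screw, rad, anticlockwise from above. 0: arm along holder +x, straight across the glass edge. 1.57: along +y, beside the glass. Stops -0.12, 1.75. A black 14 mm rubber ball foot, sprung, 75 mm from the screw, rides up onto the glass by itself (2 N) and leaves it at 0.75 to 0.9. The clip stays where left; 1 to 5 N at the knob moves it.
- amber_glass: The piece of amber glass, 60 x 80 x 6 mm, loose in the fence of the amber holder. Origin: centre of its underside, 12 mm above the table; its 60 mm side lies along the holder's x.
- green_holder: The green glass holder: white board 150 x 130 x 12 mm fixed flat on the table. Origin: centre of its underside; z up, x along its 150 mm side. In this frame, mm: the green glass lies in a 3 mm high aluminium fence, centre at (30, -18); the clip's brass pivot screw stands at (-55, -18), top 30 above the table. The clip is a steel arm 14 wide, top 25 above the table, that swings level about the screw.
- green_knob (a point): Centre of the green clip's upright red knob (steel band), 14 mm in diameter, from 25 to 60 mm above the table, on the arm 50 mm from the pivot screw: grip it here, from any side; it may turn in the fingers. At joint value q it is at (-55 + 50 cos q, -18 + 50 sin q) mm in the holder's frame. This point is 43 mm above the table.
- green_clip (a joint): Swing of the green clip about its upright screw, rad, anticlockwise from above. 0: arm along holder +x, straight across the glass edge. 1.57: along +y, beside the glass. Stops -0.12, 1.75. A black 14 mm rubber ball foot, sprung, 75 mm from the screw, rides up onto the glass by itself (2 N) and leaves it at 0.75 to 0.9. The clip stays where left; 1 to 5 N at the knob moves it.
- green_glass: The piece of green glass, 60 x 80 x 6 mm, loose in the fence of the green holder. Origin: centre of its underside, 12 mm above the table; its 60 mm side lies along the holder's x.
There are look-alikes about, which are no part of the job. Several things have the shape of the green_glass; the one meant has the colours described above.

How it is judged (in metres and radians):
At the end, for the whole second after the job is handed in: The amber clip stands within 0.35 rad (20 degrees) of straight across the edge of the amber glass (joint below 0.35), the green clip is swung more than 1.0 rad (57 degrees) from that direction, both at rest, and both pieces of glass lie flat (within 0.1 rad) and within 8 mm of where they started (value of joint amber_clip below 0.35 rad and value of joint green_clip above 1 rad and distance of each of amber_glass, green_glass from where it was at the start of the episode below 0.008 m and angle between each of amber_glass, green_glass's own z axis and vertical below 0.1 rad and velocity of joint amber_clip between -0.05 and 0.05 rad/s and velocity of joint green_clip between -0.05 and 0.05 rad/s); the robot touches nothing.
It also fails if it takes over 54 s, if anything falls off the work surface, if the arm or the gripper's body presses on something with over 40 N, if the wrist force passes 120 N, or if a joint passes its speed limit or range.

## Working session

There is one attempt and no reset: what is moved stays moved. The work goes in short steps, Python scripts to look and compute and a shell command to move; the robot and the scene stay as the last step left them, time stands still between calls to the robot, and variables do not carry over. Pictures are saved under pics/ and viewed, and the job is handed in when it is done.

```bash
mkdir -p pics
python3 - <<'E'
from workcell import bot
import cv2
print(bot.get_obs())
for n in ("scene","side"):
    im=bot.camera(n); cv2.imwrite(f"pics/{n}0.png",im[:,:,::-1]); print(n,bot.calibration(n))
print(bot.pinch_z)
E
```

```text
{'time': 0.0, 'q': array([-6.99020075e+01,  5.01155645e+00,  1.00336306e+01,  9.51005156e+01,
        1.56805335e-03,  8.99987417e+01]), 'qd': array([ 0.01257054,  0.03264908,  0.08060587, -0.10809999, -0.08562889,
        0.03716768]), 'joint_efforts': array([ 2.26601325e-03, -5.20400763e+01,  4.64794743e+01,  1.66205404e-02,
        7.41980762e-05, -1.07973602e-05]), 'ee_pos': array([ 0.18891924, -0.51627943,  0.23057133]), 'tcp_rot': array([-1.79998430e+02,  7.84413671e-02, -6.99007492e+01]), 'wrist_force': array([ 0.34206333, -0.05981364, -0.58090333]), 'torque': array([-0.02216008,  0.01995832, -0.00244271]), 'opening': 0.0852829427091213}
scene {'intrinsics': array([[495.10295229,   0.        , 305.59929685],
       [  0.        , 495.10295229, 193.84628681],
       [  0.        ,   0.        ,   1.        ]]), 'xyz': array([-0.09448907,  0.6663014 ,  0.80219556]), 'attitude': array([  50.45729732,    0.26518708, -135.96855446])}
side {'intrinsics': array([[398.62733025,   0.        , 318.43355599],
       [  0.        , 398.62733025, 194.76276498],
       [  0.        ,   0.        ,   1.        ]]), 'xyz': array([ 0.60876144, -0.83115529,  0.54391352]), 'attitude': array([60.91149101,  0.90268374,  1.60191554])}
0.0187
```

View pics/scene0.png

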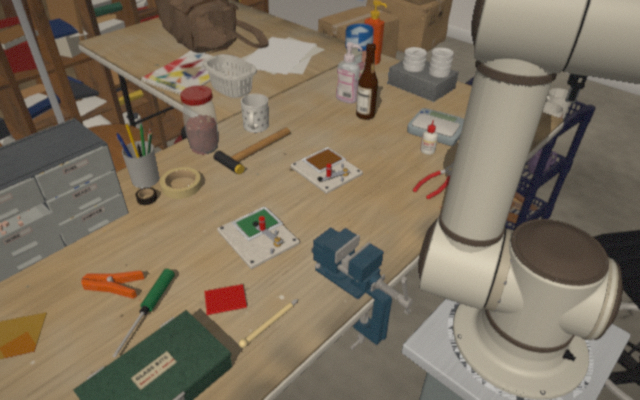

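View pics/side0.png

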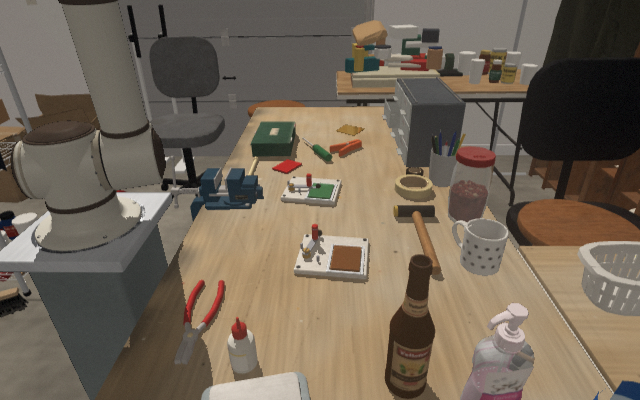

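The scene view shows the amber holder near (326,168) and the green holder near (259,235). The red piece at (225,299) and the loose amber sheet at (20,335) are look-alikes that aren't in a holder. I'll enlarge both holders in each view to confirm.

Run:
```python
import cv2, numpy as np
s=cv2.imread("pics/scene0.png"); d=cv2.imread("pics/side0.png")
f=lambda im,x,y:cv2.resize(im[y:y+75,x:x+100],(400,300),interpolation=cv2.INTER_CUBIC)
cv2.imwrite("pics/crop0.png",np.vstack([np.hstack([f(s,277,130),f(s,210,198)]),np.hstack([f(d,283,212),f(d,265,155)])]))
```

```text
(no output)
```

View pics/crop0.png

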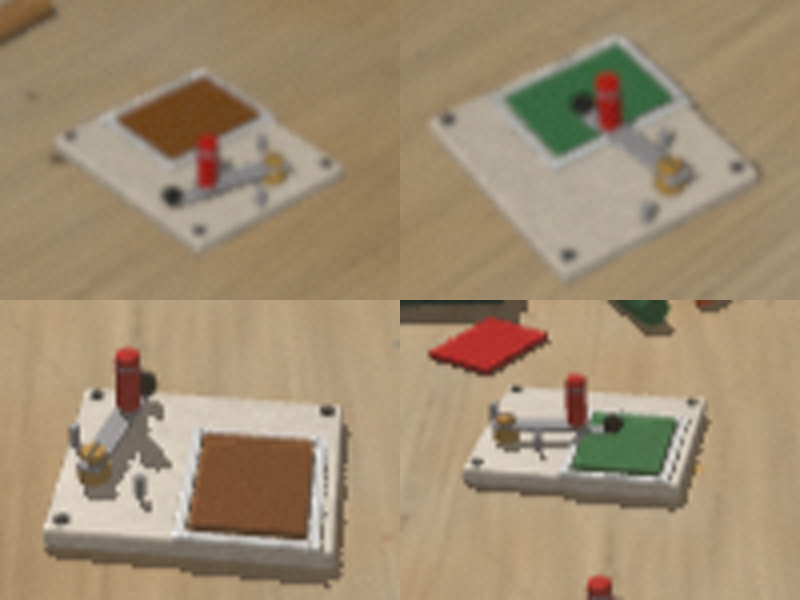

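```bash
cat > h.py <<'E'
import numpy as np, cv2
from scipy.spatial.transform import Rotation as R
from workcell import bot
def ray(n,u,v,c=None):
    c=c or bot.calibration(n); K=c["intrinsics"]
    d=np.array([(u-K[0,2])/K[0,0],-(v-K[1,2])/K[1,1],-1])
    if n=="wrist":
        x,y=(u-K[0,2])/K[0,0],(v-K[1,2])/K[1,1]; r=np.hypot(x,y); s=np.sin(r)/max(r,1e-9)
        d=np.array([x*s,-y*s,-np.cos(r)])
    return np.array(c["xyz"]),R.from_euler("xyz",c["attitude"],degrees=True).as_matrix()@d
def onz(n,u,v,z,c=None):
    o,d=ray(n,u,v,c); return (o+d*(z-o[2])/d[2])
E
python3 - <<'E'
from h import *
np.set_printoptions(precision=4,suppress=True)
O={"sa":("scene",277,130),"sg":("scene",210,198),"da":("side",283,212),"dg":("side",265,155)}
P=lambda k,x,y,z: onz(O[k][0],O[k][1]+(x-.0)/4-.375,O[k][2]+(y)/4-.375,z)
print("amber corners sc",[P("sa",*p,.012)[:2] for p in((57,140),(342,168),(197,245))])
print("amber dots sc",[P("sa",*p,.012)[:2] for p in((70,135),(326,162),(199,229))])
print("amber dots side",[P("da",*p,.012)[:2] for p in((97,95),(328,110),(61,219))])
print("amber pivot", P("sa",274,160,.030), P("da",93,153,.030))
print("amber knob top", P("sa",207,140,.060), P("da",127,353-300+2,.060))
print("green dots sc",[P("sg",*p,.012)[:2] for p in((448,119),(737,167),(568,256))] if 0 else [P("sg",p[0]-400,p[1],.012)[:2] for p in((448,119),(737,167),(568,256))])
print("green dots side",[P("dg",p[0]-400,p[1]-300,.012)[:2] for p in((516,389),(692,402),(477,462))])
print("green pivot", P("sg",270,163,.030), P("dg",107,117,.030))
print("green knob top", P("sg",208,78,.060), P("dg",176,79,.060))
for k,(z) in {"sa":.018,"da":.018}.items():
    n=O[k][0]; im=cv2.imread(f"pics/{n}0.png"); h=cv2.cvtColor(im,cv2.COLOR_BGR2HSV)
    m=cv2.inRange(h,(4,140,50),(18,255,200)); m2=np.zeros_like(m); x,y=O[k][1:]; m2[y:y+75,x:x+100]=m[y:y+75,x:x+100]
    c=max(cv2.findContours(m2,0,2)[0],key=cv2.contourArea); r=cv2.minAreaRect(c); M=cv2.moments(c)
    q=cv2.approxPolyDP(c,4,True)[:,0]
    print(k,"glass",onz(n,M["m10"]/M["m00"],M["m01"]/M["m00"],z),[onz(n,*p,z)[:2] for p in q])
E
```

```text
amber corners sc [array([ 0.6883, -0.0809]), array([ 0.5294, -0.1892]), array([ 0.5446, -0.0631])]
amber dots sc [array([ 0.686, -0.091]), array([ 0.5413, -0.1871]), array([ 0.5545, -0.076 ])]
amber dots side [array([ 0.5522, -0.0694]), array([ 0.6849, -0.0836]), array([ 0.5395, -0.1814])]
amber pivot [ 0.5526 -0.146   0.03  ] [ 0.5549 -0.1488  0.03  ]
amber knob top [ 0.572  -0.1012  0.06  ] [ 0.5718 -0.0999  0.06  ]
green dots sc [array([0.6293, 0.2031]), array([0.4804, 0.115 ]), array([0.4981, 0.2257])]
green dots side [array([0.4963, 0.2346]), array([0.6275, 0.2128]), array([0.4787, 0.1225])]
green pivot [0.4962 0.1509 0.03  ] [0.4974 0.1547 0.03  ]
green knob top [0.547  0.1487 0.06  ] [0.5466 0.1536 0.06  ]
sa glass [ 0.6365 -0.1546  0.018 ] [array([ 0.6092, -0.1873]), array([ 0.6586, -0.1932]), array([ 0.6639, -0.1223]), array([ 0.6156, -0.118 ])]
da glass [ 0.6394 -0.1596  0.018 ] [array([ 0.6148, -0.1184]), array([ 0.6083, -0.1902]), array([ 0.663, -0.196]), array([ 0.6715, -0.1253])]
```

Run:
```python
from h import *
for n,u,v in (("scene",367,116),("scene",347,100),("scene",430,152),("scene",440,130),("scene",345,265),("scene",257,130)): print(u,v,onz(n,u,v,0).round(3))
```

```text
367 116 [ 0.711 -0.439  0.   ]
347 100 [ 0.823 -0.474  0.   ]
430 152 [ 0.458 -0.407  0.   ]
440 130 [ 0.501 -0.526  0.   ]
345 265 [0.354 0.085 0.   ]
257 130 [ 0.9   -0.146  0.   ]
```

```bash
python3 -m pendant '[[0,0,0,0,0,-0.042,0.45],[0,0,0,0,0,-0.042,0.45],[0,0,0,0,0,-0.042,0.45],[0,0,0,0,0,-0.042,0.45],[0,0,0,0,0,-0.042,0.45],[0,0,0,0,0,-0.042,0.45],[0,0,0,0,0,-0.042,0.45],[0,0,0,0,0,-0.042,0.45]]' 40; python3 -c "
from workcell import bot
print(bot.get_obs()['q'].round(1))"
```

```text
time: 0.9
ee_pos: [0.1885, -0.5152, 0.2271]
tcp_rot: [-179.6, 0.2, -7.1]
wrist_force: [-0.5, -0.2, -0.7]
opening: 0.047
[-69.9   5.2   9.8  95.1  -0.   27.2]
```

```bash
python3 -m pendant '[[0.1,-0.15,0,0,0,0,0.45],[0.1,-0.15,0,0,0,0,0.45],[0.1,-0.15,0,0,0,0,0.45],[0.1,-0.15,0,0,0,0,0.45],[0.1,-0.15,0,0,0,0,0.45],[0.1,-0.15,0,0,0,0,0.45],[0.1,-0.15,0,0,0,0,0.45],[0.1,-0.15,0,0,0,0,0.45],[0.1,-0.15,0,0,0,0,0.45],[0.1,-0.15,0,0,0,0,0.45],[0.1,-0.1,0,0,0,0,0.45],[0,0,0,0,0,0,0.45]]'; python3 -c "
from workcell import bot
import cv2
print(bot.get_obs()['q'].round(1))
cv2.imwrite('pics/w1.png',bot.camera('wrist')[:,:,::-1]);print(bot.calibration('wrist'))"
```

```text
time: 2.1
ee_pos: [0.5187, -0.136, 0.2234]
tcp_rot: [-179.3, 0.5, -7.0]
wrist_force: [-1.2, 0.5, -1.6]
opening: 0.0469
[-15.    3.5   7.7  94.7   0.6  82. ]
{'intrinsics': array([[309.70691629,   0.        , 315.56629068],
       [  0.        , 309.70691629, 191.85191461],
       [  0.        ,   0.        ,   1.        ]]), 'xyz': array([ 0.52955476, -0.06012177,  0.36772278]), 'attitude': array([-17.41587305,   0.59581296,  -6.93891111])}
```

View pics/w1.png

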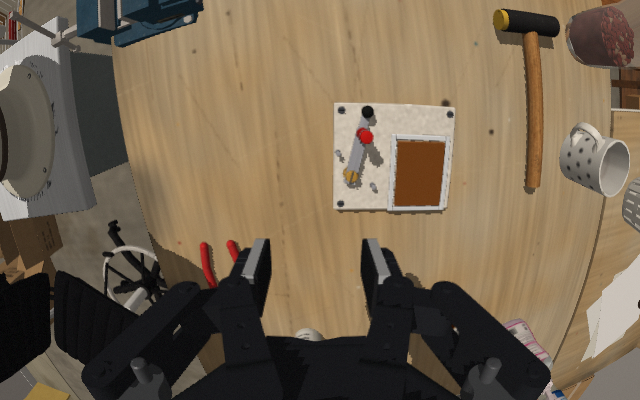

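The wrist view shows the amber holder clearly: knob top at about (366,137), pivot at (351,176) and corner dots at (341,110), (341,204) and (450,115). I'll use it to refine the position.

Run:
```python
from h import *
im=cv2.imread("pics/w1.png");h=cv2.cvtColor(im,cv2.COLOR_BGR2HSV)
def cen(m,b):
    x,y,X,Y=b;k=np.zeros_like(m);k[y:Y,x:X]=m[y:Y,x:X];M=cv2.moments(k,True);return M["m10"]/M["m00"],M["m01"]/M["m00"],M["m00"]
red=cv2.inRange(h,(0,150,120),(5,255,255))|cv2.inRange(h,(172,150,120),(180,255,255))
k=cen(red,(350,120,385,150));g=cen(cv2.inRange(h,(4,140,50),(18,255,200)),(392,130,448,215))
p=cen(cv2.inRange(h,(12,90,100),(28,255,255)),(342,165,360,186))
print(k,g,p)
K=onz("wrist",*k[:2],.058);G=onz("wrist",*g[:2],.018);P=onz("wrist",*p[:2],.028)
print(K,G,P,np.linalg.norm((K-P)[:2]),np.linalg.norm((G-P)[:2]))
a=lambda v:np.degrees(np.arctan2(v[1],v[0]))
print(a(G-P),a(K-P))
for d in((341,110),(341,204),(450,115)):print(onz("wrist",*d,.012))
```

```text
(365.05555555555554, 135.69753086419752, 162.0) (418.7686721991701, 172.62966804979254, 2892.0) (350.0, 175.48507462686567, 134.0)
[ 0.57137017 -0.10311951  0.058     ] [ 0.63882761 -0.15913426  0.018     ] [ 0.55434649 -0.15075223  0.028     ] 0.05058341792099966 0.084895920749243
-5.666217671156206 70.3333883008146
[ 0.55292844 -0.07696975  0.012     ]
[ 0.54136726 -0.18953358  0.012     ]
[ 0.68521447 -0.09305686  0.012     ]
```

```bash
python3 -m pendant '[[0.1,-0.08,0.05,0,0,0,0.45],[0.08,-0.07,0.1,0,0,0,0.45],[0,0,0.15,0,0,0,0.45],[0,0,0.1,0,0,0,0.45],[0,0,0,0,0,0,0.45]]'
```

```text
time: 2.65
ee_pos: [0.5653, -0.1064, 0.121]
tcp_rot: [-179.4, 0.5, -7.2]
wrist_force: [-0.6, -0.6, 0.2]
opening: 0.0472
```

```bash
python3 -m pendant '[[0.024,-0.022,0.08,0,0,0,0.45],[0,0,0.08,0,0,0,0.45],[0,0,0.08,0,0,0,0.45],[0,0,0,0,0,0,0.45]]'; python3 -c "
from workcell import bot
import cv2
cv2.imwrite('pics/w2.png',bot.camera('wrist')[:,:,::-1])"
```

```text
time: 3.05
ee_pos: [0.5709, -0.1048, 0.0647]
tcp_rot: [-179.5, 0.4, -7.4]
wrist_force: [-1.8, 0.4, 0.5]
opening: 0.0471
```

View pics/w2.png

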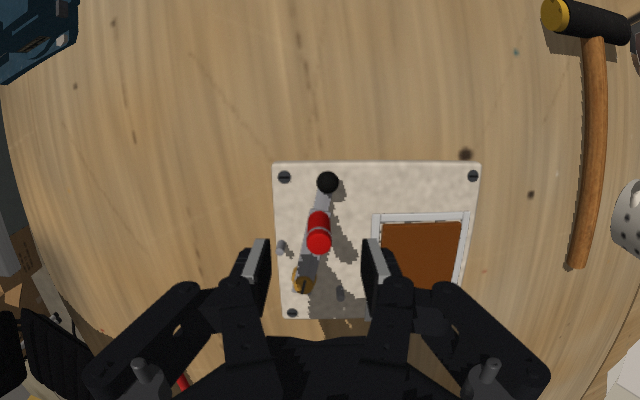

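The knob at (318,240) sits midway between the open fingers (x 257 and 375). I'll move 3 mm in +y, descend and close.

```bash
python3 -m pendant '[[0.002,-0.013,0.07,0,0,0,0.45],[0,0,0.05,0,0,0,0.45],[0,0,0.015,0,0,0,0.45],[0,0,0,0,0,0,0.45]]'
```

```text
time: 3.5
ee_pos: [0.5751, -0.1038, 0.0394]
tcp_rot: [-179.5, -0.3, -7.6]
wrist_force: [0.5, 1.0, 0.3]
opening: 0.0468
```

```bash
python3 -m pendant '[[-0.01,-0.006,0.035,0,0,0,0.45],[0,0,0,0,0,0,0.45],[0,0,0,0,0,0,1],[0,0,0,0,0,0,1],[0,0,0,0,0,0,1],[0,0,0,0,0,0,1],[0,0,0,0,0,0,1],[0,0,0,0,0,0,1]]' 40
```

```text
time: 4.3
ee_pos: [0.5735, -0.1022, 0.0325]
tcp_rot: [-179.6, -0.4, -7.6]
wrist_force: [0.2, -1.0, -0.2]
opening: 0.0126
```

```bash
python3 -m pendant '[[0.017,0.005,0,0,0,0.028,1],[0.017,0.005,0,0,0,0.028,1],[0.017,0.005,0,0,0,0.028,1],[0.017,0.005,0,0,0,0.028,1],[0.017,0.005,0,0,0,0.028,1]]'
```

```text
time: 4.8
ee_pos: [0.5924, -0.1143, 0.0325]
tcp_rot: [-179.4, -0.2, -33.6]
wrist_force: [-0.1, -0.0, -0.3]
opening: 0.0127
```

```bash
python3 -m pendant '[[0.017,0.005,0,0,0,0.028,1],[0.017,0.005,0,0,0,0.028,1],[0.017,0.005,0,0,0,0.028,1],[0.017,0.005,0,0,0,0.028,1],[0.017,0.005,0,0,0,0.028,1]]'
```

```text
time: 5.3
ee_pos: [0.6043, -0.1338, 0.0325]
tcp_rot: [-179.3, 0.1, -59.8]
wrist_force: [-0.9, 0.6, -0.4]
opening: 0.0126
```

```bash
python3 -m pendant '[[0.017,0.005,0,0,0,0.028,1],[0.017,0.005,0,0,0,0.028,1],[0.017,0.005,0,0,0,0.028,1],[0.005,0.001,0,0,0,0,1],[0,0,0,0,0,0,1]]'; python3 -c "
from workcell import bot
import cv2
cv2.imwrite('pics/w3.png',bot.camera('wrist')[:,:,::-1])"
```

```text
time: 5.8
ee_pos: [0.607, -0.1486, 0.0325]
tcp_rot: [-179.4, 0.3, -75.4]
wrist_force: [0.4, 1.2, 0.2]
opening: 0.0128
```

View pics/w3.png

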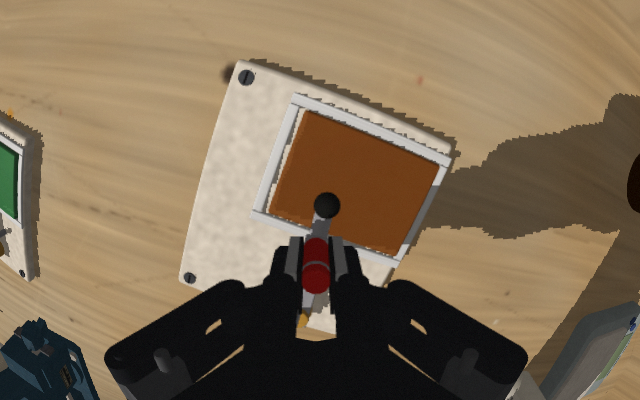

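The amber clip now lies across the glass edge with its foot on the glass (326,205). One small nudge, then release and lift.

```bash
python3 -m pendant '[[0.014,0.004,0,0,0,0,1],[0,0,0,0,0,0,1],[0,0,0,0,0,0,0.45],[0,0,0,0,0,0,0.45],[0,0,0,0,0,0,0.45],[0,0,-0.08,0,0,0,0.45],[0,0,-0.16,0,0,0,0.45],[0,0,-0.2,0,0,0,0.45],[0,0,-0.2,0,0,0,0.45],[0,0,0,0,0,0,0.45]]'; python3 -c "
from workcell import bot
import cv2
cv2.imwrite('pics/w4.png',bot.camera('wrist')[:,:,::-1])"
```

```text
time: 6.85
ee_pos: [0.6037, -0.1524, 0.1963]
tcp_rot: [-179.6, 0.4, -75.0]
wrist_force: [0.4, -0.2, 0.1]
opening: 0.047
```

View pics/w4.png

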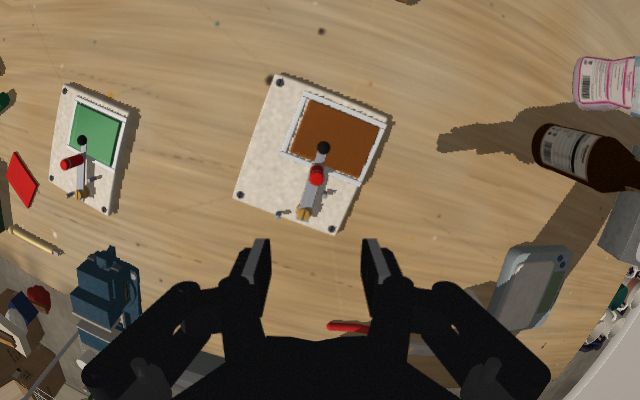

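```bash
python3 -m pendant '[[0,0,0,0,0,-0.042,0.45],[0,0,0,0,0,-0.042,0.45],[0,0,0,0,0,-0.042,0.45],[0,0,0,0,0,-0.042,0.45],[0,0,0,0,0,-0.042,0.45],[0,0,0,0,0,-0.042,0.45],[0,0,0,0,0,-0.042,0.45],[0,0,0,0,0,-0.042,0.45],[0,0,0,0,0,-0.042,0.45],[0,0,0,0,0,-0.042,0.45],[0,0,0,0,0,-0.042,0.45],[0,0,0,0,0,-0.042,0.45]]';python3 -m pendant '[[0,0,0,0,0,-0.042,0.45],[0,0,0,0,0,-0.042,0.45],[0,0,0,0,0,-0.042,0.45],[0,0,0,0,0,-0.042,0.45],[0,0,0,0,0,-0.042,0.45],[0,0,0,0,0,-0.042,0.45],[0,0,0,0,0,0,0.45]]'
```

```text
time: 8.1
ee_pos: [0.5994, -0.1518, 0.1796]
tcp_rot: [-179.0, 0.5, 19.4]
wrist_force: [0.2, 0.5, 1.4]
opening: 0.0468
time: 8.8
ee_pos: [0.5966, -0.1513, 0.1705]
tcp_rot: [-178.3, -0.2, 66.9]
wrist_force: [0.5, 0.5, 1.5]
opening: 0.0472
```

```bash
python3 -m pendant '[[0.14,-0.096,-0.02,0,0,0,0.45],[0.14,-0.096,-0.02,0,0,0,0.45],[0.14,-0.096,-0.02,0,0,0,0.45],[0.14,-0.096,-0.02,0,0,0,0.45],[0.14,-0.096,-0.02,0,0,0,0.45],[0.14,-0.096,-0.02,0,0,0,0.45],[0,0,0,0,0,0,0.45],[0,0,0,0,0,0,0.45]]'
python3 - <<'E'
from h import *
o=bot.get_obs()
im=bot.camera('wrist'); cv2.imwrite('pics/w5.png',im[:,:,::-1])
Rt=R.from_euler("xyz",o["tcp_rot"],degrees=True); T=R.from_euler("xyz",[180,0,70],degrees=True)
print((Rt.inv()*T).as_rotvec()/np.pi, o["q"].round(1))
E
```

```text
time: 9.6
ee_pos: [0.5464, 0.1064, 0.1996]
tcp_rot: [-177.8, 0.1, 64.8]
wrist_force: [0.0, 0.4, 0.3]
opening: 0.0472
[-0.0120942  -0.00022073 -0.02874278] [10.4  7.2  8.9 93.5  1.2 35.5]
```

View pics/w5.png

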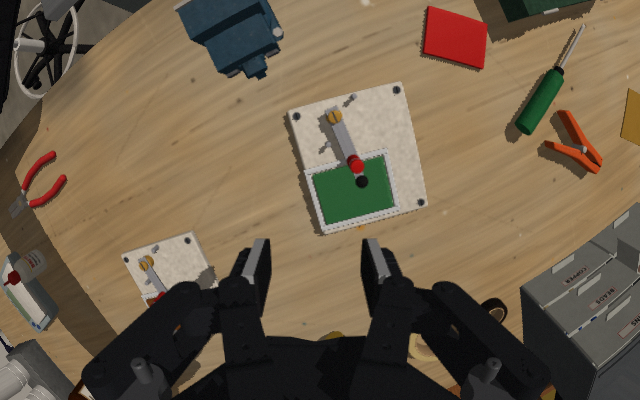

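The green holder is centred at about (358,158), with its knob at (357,166), pivot at (334,118) and dots at (297,115), (397,90) and (421,202).

Run:
```python
from h import *
im=cv2.imread("pics/w5.png");h=cv2.cvtColor(im,cv2.COLOR_BGR2HSV)
def cen(m,b):
    x,y,X,Y=b;k=np.zeros_like(m);k[y:Y,x:X]=m[y:Y,x:X];M=cv2.moments(k,True);return M["m10"]/M["m00"],M["m01"]/M["m00"],M["m00"]
red=cv2.inRange(h,(0,150,150),(5,255,255))|cv2.inRange(h,(172,150,150),(180,255,255))
k=cen(red,(340,150,375,180));p=cen(cv2.inRange(h,(12,90,100),(28,255,255)),(324,106,346,128))
c=bot.calibration("wrist");print(c["xyz"],k,p)
K=onz("wrist",*k[:2],.058);P=onz("wrist",*p[:2],.028);v=(K-P)[:2]
print(K,P,np.hypot(*v),np.degrees(np.arctan2(v[1],v[0])))
D=[onz("wrist",*d,.012) for d in((297,115),(397,90),(421,202))];print(D)
d=D[2]-D[1];print(np.degrees(np.arctan2(d[1],d[0])))
cv2.imwrite("pics/c5.png",cv2.resize(im[90:230,280:430],None,fx=4,fy=4))
```

```text
[0.48071465 0.1373669  0.34579473] (357.188679245283, 165.5754716981132, 106.0) (334.68992248062017, 116.0077519379845, 129.0)
[0.54769451 0.14935118 0.058     ] [0.49772743 0.15052259 0.028     ] 0.04998081563280674 -1.3429764705970546
[array([0.48050941, 0.11517542, 0.012     ]), array([0.49975843, 0.22552887, 0.012     ]), array([0.63007836, 0.20401785, 0.012     ])]
-9.372908128257116
```

View pics/c5.png

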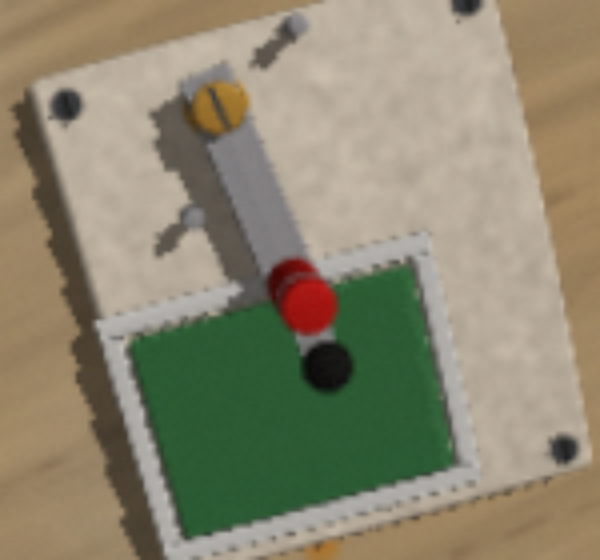

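```bash
python3 -m pendant '[[0,0,0,-0.012,0,-0.029,0.45],[0.083,-0.029,0.05,0,0,0,0.45],[0.083,-0.029,0.1,0,0,0,0.45],[0,0,0.15,0,0,0,0.45],[0,0,0,0,0,0,0.45]]'
python3 - <<'E'
from h import *
o=bot.get_obs();Rt=R.from_euler("xyz",o["tcp_rot"],degrees=True); T=R.from_euler("xyz",[180,0,70],degrees=True)
print((Rt.inv()*T).as_rotvec()/np.pi, Rt.inv().apply(np.array([.547,.1505,.065])-o["ee_pos"])/.25)
E
```

```text
time: 10.15
ee_pos: [0.5486, 0.1452, 0.1209]
tcp_rot: [180.0, 0.0, 69.3]
wrist_force: [-0.3, -0.3, -1.0]
opening: 0.0468
[ 0.00025381  0.00016359 -0.0040346 ] [ 0.01780787 -0.01377057  0.22365394]
```

```bash
python3 -m pendant '[[0.018,-0.014,0.09,0,0,-0.004,0.45],[0,0,0.09,0,0,0,0.45],[0,0,0.02,0,0,0,0.45],[0,0,0,0,0,0,0.45]]'
python3 - <<'E'
from h import *
o=bot.get_obs();Rt=R.from_euler("xyz",o["tcp_rot"],degrees=True)
print(Rt.inv().apply(np.array([.547,.1505,.032])-o["ee_pos"])/.25)
cv2.imwrite('pics/w6.png',bot.camera('wrist')[:,:,::-1])
E
```

```text
time: 10.55
ee_pos: [0.5492, 0.1466, 0.0743]
tcp_rot: [179.8, -0.0, 69.5]
wrist_force: [-0.3, -0.4, 0.6]
opening: 0.0467
[ 0.01124814 -0.01422361  0.16907225]
```

View pics/w6.png

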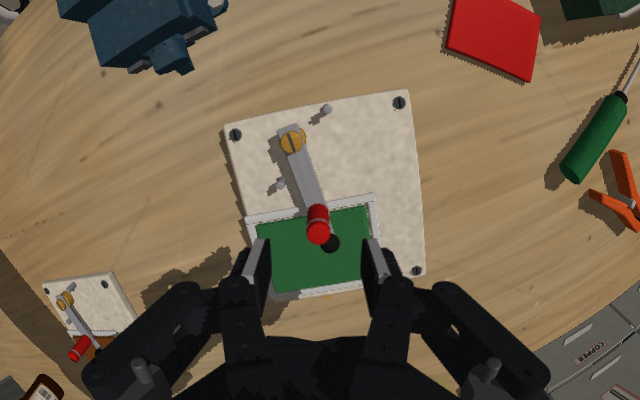

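The knob at (318,222) is midway between the fingers, and the foot at (331,243) is inside the gap. Descend and close.

```bash
python3 -m pendant '[[0.008,-0.016,0.06,0,0,0,0.45],[0,0,0.08,0,0,0,0.45],[0.002,-0.004,0.035,0,0,0,0.45],[0,0,0,0,0,0,0.45]]'
```

```text
time: 11.0
ee_pos: [0.5479, 0.1511, 0.0329]
tcp_rot: [179.5, -0.3, 69.3]
wrist_force: [-0.4, 0.4, -0.2]
opening: 0.0473
```

```bash
python3 -m pendant '[[0,0,0,0,0,0,1],[0,0,0,0,0,0,1],[0,0,0,0,0,0,1],[0,0,0,0,0,0,1],[0,0,0,0,0,0,1],[0.016,-0.0065,0,0,0,-0.028,1],[0.016,-0.0065,0,0,0,-0.028,1],[0.016,-0.0065,0,0,0,-0.028,1],[0.016,-0.0065,0,0,0,-0.028,1],[0.016,-0.0065,0,0,0,-0.028,1]]' 40
```

```text
time: 12.0
ee_pos: [0.5428, 0.1724, 0.0342]
tcp_rot: [179.5, -0.0, 95.3]
wrist_force: [-1.6, -0.4, -2.1]
opening: 0.0125
```

```bash
python3 -m pendant '[[0.016,-0.0065,0,0,0,-0.028,1],[0.016,-0.0065,0,0,0,-0.028,1],[0.016,-0.0065,0,0,0,-0.028,1],[0.016,-0.0065,0,0,0,-0.028,1],[0.016,-0.0065,0,0,0,-0.028,1]]'
```

```text
time: 12.5
ee_pos: [0.5281, 0.1905, 0.0342]
tcp_rot: [179.7, 0.0, 121.5]
wrist_force: [-2.3, -0.9, -0.8]
opening: 0.0129
```

```bash
python3 -m pendant '[[0.016,-0.0065,0,0,0,-0.028,1],[0.016,-0.0065,0,0,0,-0.028,1],[0.016,-0.0065,0,0,0,-0.028,1],[0.016,-0.0065,0,0,0,-0.028,1],[0,0,0,0,0,0,1],[0,0,0,0,0,0,1],[0,0,0,0,0,0,0.45],[0,0,0,0,0,0,0.45],[0,0,0,0,0,0,0.45]]'; python3 -c "
from workcell import bot
import cv2
cv2.imwrite('pics/w7.png',bot.camera('wrist')[:,:,::-1])"
```

```text
time: 13.4
ee_pos: [0.5126, 0.1993, 0.0352]
tcp_rot: [179.6, 0.1, 142.2]
wrist_force: [-0.3, 0.0, -0.2]
opening: 0.0469
```

View pics/w7.png

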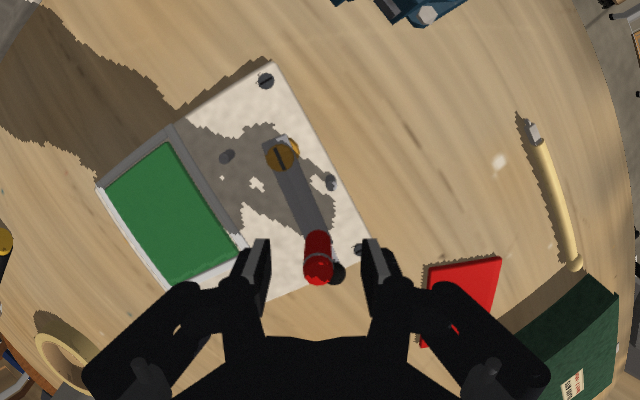

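The green clip now stands beside its glass and the fingers are clear of the knob. I'll lift straight up, back off and check.

```bash
python3 -m pendant '[[0,0,-0.08,0,0,0,0.45],[0,0,-0.15,0,0,0,0.45],[0,0,-0.2,0,0,0,0.45],[0,0,-0.2,0,0,0,0.45],[0,0,-0.1,0,0,0,0.45],[0,0,0,0,0,0,0.45],[0,0,0,0,0,0,0.45]]'
python3 - <<'E'
from h import *
w=bot.camera('wrist'); s=bot.camera('scene'); d=bot.camera('side')
for n,i in(("wf",w),("sf",s),("df",d)): cv2.imwrite(f"pics/{n}.png",i[:,:,::-1])
f=lambda im,x,y:cv2.resize(im[y:y+75,x:x+100,::-1],(400,300),interpolation=cv2.INTER_CUBIC)
cv2.imwrite("pics/crop1.png",np.vstack([np.hstack([f(s,277,130),f(s,210,198)]),np.hstack([f(d,283,212),f(d,265,155)])]))
a=cv2.imread("pics/scene0.png")
h0,h1=[cv2.cvtColor(x,cv2.COLOR_BGR2HSV) for x in(a,s[:,:,::-1].copy())]
E
```

```text
time: 14.15
ee_pos: [0.5115, 0.1983, 0.2243]
tcp_rot: [179.6, 0.1, 142.1]
wrist_force: [0.3, -0.5, 0.2]
opening: 0.0467
```

View pics/crop1.png

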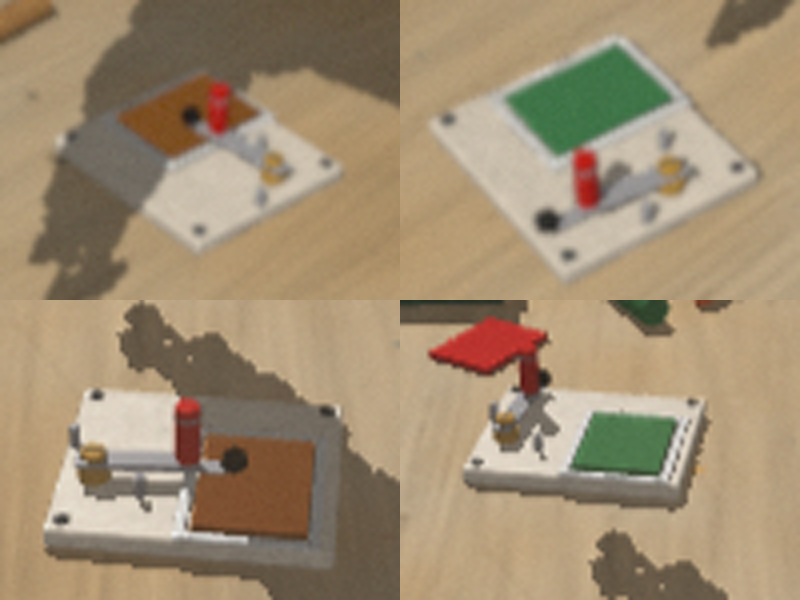

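View pics/wf.png

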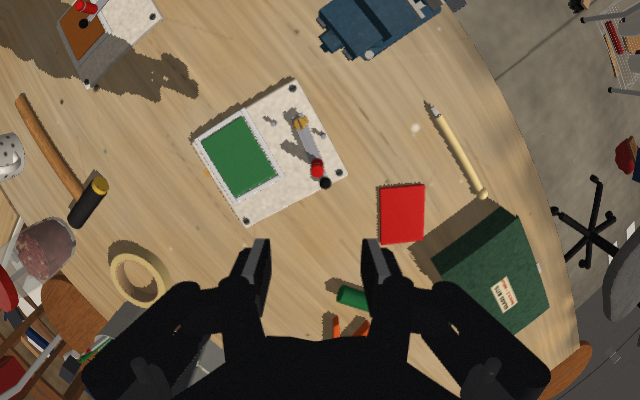

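Both clips look right and both pieces of glass are in their fences. A quick numeric check before handing in.

Run:
```python
from h import *
def q(k,P,yaw): v=k[:2]-P; return np.hypot(*v).round(4),(np.radians(np.degrees(np.arctan2(v[1],v[0]))-yaw)).round(2)
P=lambda n,x0,y0,x,y,z: onz(n,x0+x/4-.375,y0+y/4-.375,z)
A=np.array([.554,-.149]);G=np.array([.497,.152])
for n,a in(("scene",(277,130,219,89)),("side",(283,212,188,104))): print("amber",q(P(n,*a,.06),A,-6.2))
for n,a in(("scene",(210,198,184,154)),): print("green",q(P(n,*a,.06),G,-9.5))
for nm,z,rng,b in(("amber",.018,((4,140,30),(18,255,200)),(329,313,367,352)),("green",.018,((50,80,30),(80,255,200)),(405,255,440,280))):
  for f in("side0","df"):
    m=cv2.inRange(cv2.cvtColor(cv2.imread(f"pics/{f}.png"),cv2.COLOR_BGR2HSV),*rng)
    k=np.zeros_like(m); x,y=(283,212) if nm=="amber" else (265,155); k[y+20:y+70,x+35:x+90]=m[y+20:y+70,x+35:x+90]
    c=max(cv2.findContours(k,0,2)[0],key=cv2.contourArea);x,y,w,h=cv2.boundingRect(c);print(nm,f,x,y,x+w,y+h)
print(bot.get_obs()["wrist_force"].round(1)); bot.job_done()
```

```text
amber (np.float64(0.0501), np.float64(0.11))
amber (np.float64(0.0515), np.float64(0.16))
green (np.float64(0.0482), np.float64(1.43))
amber side0 331 246 361 270
amber df 331 246 361 271
green side0 309 184 333 199
green df 309 184 333 199
[-0.5 -0.5  0.4]
the job is handed in; nothing more can be done
```

Both clips are swung as asked and the job is handed in at about 14.3 s of the 54 s allowed. I gripped each clip by its red knob, swung it round its screw, released it and lifted clear.

Last checks before handing in (`job_done` gives no verdict):

| Check | Result | Limit |
|---|---|---|
| Amber clip | 0.11 rad (scene view), 0.16 rad (side view) | below 0.35 rad |
| Green clip | about 1.43 rad (scene view only) | above 1.0 rad |
| Amber glass | outline moved at most 1 pixel in the side view | within 8 mm |
| Green glass | outline unchanged in the side view | within 8 mm |

- **Robot:** the gripper is about 0.22 m above the table, touching nothing. The wrist force readings I took stayed within a few newtons throughout.
- **Disagreements:** the two amber readings differ by 0.05 rad. The green knob measured 48 mm from its screw instead of 50 mm. Both are small next to the limits.
- **Not measured:** I judged that the glass lies flat and that the clips are at rest only from the pictures.

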